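Turn a lampshade frame to its gauge post and set the brake

TASK

Gently push the spokes of the white wire lampshade frame round with a fingertip until the clothes peg clipped to its rim points straight at the tall pointed steel gauge post, not at the squat bobbin. Then push the brake lever beside the frame clockwise (seen from above) all the way to its stop, with the frame still in place. Only push, do not pinch the frame or the lever; do not touch the clothes peg, and leave the loose things on the table and board where they are.

Things in the scene. Friction and masses are not known exactly. Their poses are not given: they have to be found in the camera images.
- frame: White wire drum lampshade frame on a turntable, 250 mm across. It only turns, nearly two turns either way, about an upright axle through this origin (at table-top height). x points along the spoke with the clothes peg, z up; the other two spokes are at +120 and -120 degrees. Friction of about 0.10 N m holds it where it is left: no spring, no coasting. An upright wire stands every 60 degrees from x at the rim.
- frame_hub (a point): On the frame's axle at spoke height, 105 mm above the table. Spokes are level round bars 7 mm thick, from the hub (32 mm wide, top at 114 mm) to the upper ring (5 mm wire, radius 125 mm). Between spokes, inside the ring, it is open down to the wooden turntable disc (radius 90 mm, top at 42 mm). The lower ring is at 45 mm.
- peg_tip (a point): Outer end of the wooden clothes peg clipped over the upper ring at the end of one spoke. The peg is 60 mm long, 10 mm wide, about 20 mm thick, lies level and radially from 110 to 170 mm from the axle, and this tip is 170 mm from the axle. Not to be touched.
- peg_aim (a point): Imaginary point 15 mm beyond the peg's tip on the same radial line, 185 mm from the axle: it coincides, seen from above, with the gauge post when the peg points straight at it.
- gauge_top (a point): Pointed top of the fixed steel gauge post, 14 mm thick with a 36 mm foot disc and a conical point, top 153 mm above the table. It stands on the board 185 mm from the frame's axle, on either of two places (30 or 150 degrees from the stand's x axis, towards its left).
- bobbin_top (a point): Centre of the top of the squat fixed wooden bobbin (38 mm across, top 73 mm above the table), standing on the other of the two places.
- brake (a joint): Brake lever angle, rad: 0 fully off, grows as the lever is pushed clockwise seen from above, 1.2 is the stop. About 0.07 N m of friction; it stays where it is left. The lever does not block the turning of the frame.
- brake_pivot (a point): The upright pivot axis of the brake lever at the height of the lever arm (78 mm above the table), 195 mm from the frame's axle, to the stand's right. The lever's boss is 36 mm across, top at 88 mm; the pivot post below is 32 mm across.
- brake_end (a point): Centre of the black ball (22 mm across) at the end of the brake lever, 85 mm from the pivot. The arm between is a level steel bar 12 mm wide and 16 mm high (from 70 to 86 mm above the table); under it is free down to the wooden board, whose top is 18 mm above the table.
- spool: Loose thread spool standing on the board, 32 mm across, 45 mm high; origin at its underside.
- thimble_pot: Loose white ceramic pot standing on the board, 44 mm across, 35 mm high; origin at its underside.
- scissors: Scissors lying on the table, about 220 mm long, 12 mm high; origin under the rivet, x along the blades.
- tape_roll: Roll of tape lying flat, 100 mm across, 24 mm high; origin at the underside centre.
- button_jar: Glass jar with a steel lid, 64 mm across, 85 mm high; origin at the underside centre.
- basket: White plastic basket 120 x 180 mm, 55 mm high; origin at the underside centre.

How it is judged:
By the outcome, as a careful person would: the job done as asked, in the order asked, and still so for the second after the job is handed in, with the robot touching nothing.
It also fails if it takes over 61 s, if anything falls off the work surface, if the arm or the gripper's body presses on something with over 40 N, if the wrist force passes 120 N, or if a joint passes its speed limit or range.

ROBOT

A 7-joint arm with a two-finger parallel gripper is mounted at the origin on the work surface. World frame = base frame: x ahead of the robot, y to its left, z up, the work surface at z = 0. Lengths are in m, angles in rad, forces in N, time in s.
With the tool pointing down it reaches from about 0.4 to 0.875 m from the base axis. Payload 6.5 kg.
Tool frame: the origin (TCP) lies midway between the tips of the shut fingers; the grasp point (between the pads) lies behind it (grip_depth is the z of the grasp point in the tool frame, in m); z points along the fingers, x is the direction in which the jaws open and shut, and the axes are right-handed (so a half turn about z gives the same grasp; the last joint's range is limited). The gripper opens to 85 mm and grips with 20 to 120 N. Pads are 22 mm wide; open, the fingers measure 114 mm over their backs; the gripper's body (76 mm by 85 mm) begins 54 mm behind the grasp point. The pads swing forward as they close: fully open they stand 13 mm farther back than shut.
Start: joints at [-1.39, 0.536, -0.004, 1.538, 0.003, 1.067, -0.071], TCP at [0.159, 0.63, 0.231] pointing down, gripper open.
Joint ranges: [-2.7, 2.7], [-0.37, 2.16], [-1.27, 1.26], [0.24, 2.4], [-1.31, 4.45], [0.19, 1.91], [-2.76, 2.76]. Speed limits (rad/s): [2.39, 2.39, 3.14, 3.14, 3.14, 3.14, 3.14].

INTERFACE

Orientations are given as a rotation vector (axis times angle).
In Python, from workcell import * gives the robot as it stands.
- The arm moves only by the shell command python3 -m creep 'ROWS' [FORCE]. ROWS is JSON, a list of rows, each a list of 5 numbers: the finger opening in cm, from 0 to 8.54, then the shift along the tool's x, y, z in cm, then the turn about the tool's z in rad. A call has 1 to 8 rows; each row is the pose to reach, as a shift and turn from the pose commanded when the call began, along the tool's axes at that moment; what a row does not reach only later rows make up. A row lasts 1/10 s, in which the tool goes at most 50 mm and 8.59 degrees, less where a joint would pass 70% of its speed; a pose out of reach is approached as far as the arm can. A call with a gripper value outside its range is refused whole. The fingers move at their own pace and stop on an object; FORCE is the grip in N (left out, the last holds). Time passes only in rows, so rows that repeat a pose let the fingers close. It gives the time, the measured TCP pose, the force and the opening at its end, in the units of the state.
- read_state(): the state, without advancing time (a new reading comes with each control period).
- grab_frame(name): name is "scene" or "top" or "wrist"; returns a dict with "pixels" (480x640x3 uint8, red, green, blue), "vfov" (degrees; the focal length in pixels is half the picture's height over the tangent of half this angle, whatever the lens; pixels are square), "cx", "cy" (the principal point, pixels), "xyz" and "orientation" of the camera in the world. Camera axes: x right, y down, z forward; pixel columns grow to the right and rows downward; lengths in m; the calibration is good to about 2 mm. A picture is of the moment at which its call begins. There is no depth.
- job_done(): hands the job in, once; it reports no verdict.
The state is a dict: "t": time; "joint_positions": joint angles; "dq": joint speeds; "tau": joint torques, N m; "tool_pos": TCP position; "orientation": TCP orientation; "wrist_force": force on the tool from outside, world axes, zero at the start; "ft_torque": the same for the moment, N m; "grip_width": opening from 0.0 (shut) to 1.0 (fully open).
Only numpy, scipy, OpenCV 4.12 (cv2) and the standard library are available. Lean on these libraries where they do the work, as an engineer would, in place of code of your own. Each camera call takes 0.05 s, during which the arm holds its last target. There are 200 camera calls.

## Working session

There is one attempt and no reset: what is moved stays moved. The work goes in short steps, Python scripts to look and compute and a shell command to move; the robot and the scene stay as the last step left them, time stands still between calls to the robot, and variables do not carry over. Pictures are saved under pics/ and viewed, about 8 in all and at most 12, crops included, and the job is handed in when it is done.

```bash
mkdir -p pics; cat > h.py <<'E'
from workcell import *
import numpy as np, cv2
from scipy.spatial.transform import Rotation as R
def cam(n,save=None):
    f=grab_frame(n)
    if save: cv2.imwrite('pics/'+save,cv2.cvtColor(f['pixels'],cv2.COLOR_RGB2BGR))
    return f
def ray(f,u,v):
    F=240/np.tan(np.radians(f['vfov'])/2)
    d=np.array([(u-f['cx'])/F,(v-f['cy'])/F,1.])
    return np.array(f['xyz']),R.from_rotvec(f['orientation']).apply(d)
def plane(f,u,v,z):
    o,d=ray(f,u,v); return o+d*(z-o[2])/d[2]
def proj(f,p):
    F=240/np.tan(np.radians(f['vfov'])/2)
    c=R.from_rotvec(f['orientation']).inv().apply(np.array(p)-f['xyz'])
    return c[:2]/c[2]*F+[f['cx'],f['cy']]
E
python3 - <<'E'
from h import *
for n in('scene','top'):
    f=cam(n,n+'0.png'); print(n,f['vfov'],f['cx'],f['cy'],f['xyz'],f['orientation'])
s=read_state(); print(s['t'],s['tool_pos'],s['orientation'],s['grip_width'])
E
```

```text
scene 54.54201172566269 324.5826479944096 237.5318625833488 [1.1923235  0.21848832 1.06112005] [-1.52978201 -2.22250325  0.73147195]
top 46.944951985745746 317.21951714926485 236.1257054313264 [ 0.46284939 -0.01423303  1.56292714] [-2.22541967  2.16632564 -0.0636072 ]
0.1 [0.15870271 0.62973865 0.2305145 ] [ 2.47711813e+00  1.93047697e+00 -1.82348359e-03] 0.9987604560308625
```

View pics/top0.png

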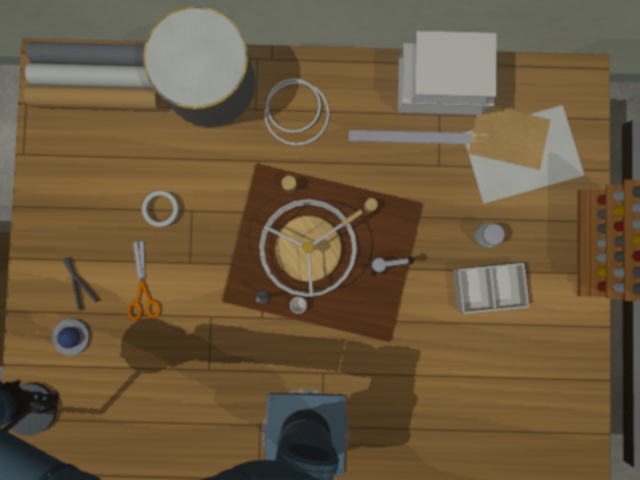

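View pics/scene0.png

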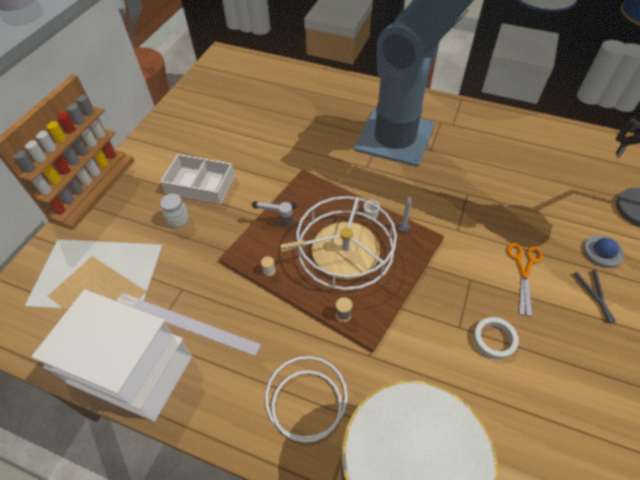

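Top: hub near (308,247), peg pointing at upper right to about (365,208), gauge post (dark) near (262,298), pot (298,305), bobbin (289,183), spool (371,205) under the peg tip, and brake pivot (379,265) with its ball near (420,258). In the scene view the gauge is the spike at (405,200). Next I'll measure these more closely.

```bash
python3 - <<'E'
from h import *
a=cv2.imread('pics/top0.png')[150:350,210:440]; b=cv2.imread('pics/scene0.png')[160:340,210:450]
cv2.imwrite('pics/tc.png',cv2.resize(a,(690,600),interpolation=cv2.INTER_CUBIC))
cv2.imwrite('pics/sc.png',cv2.resize(b,(800,600),interpolation=cv2.INTER_CUBIC))
E
```

```text
(no output)
```

View pics/tc.png

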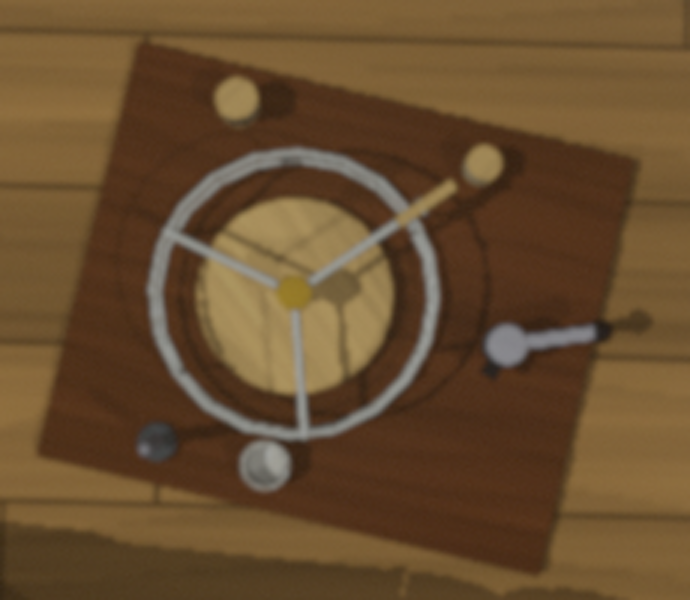

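View pics/sc.png

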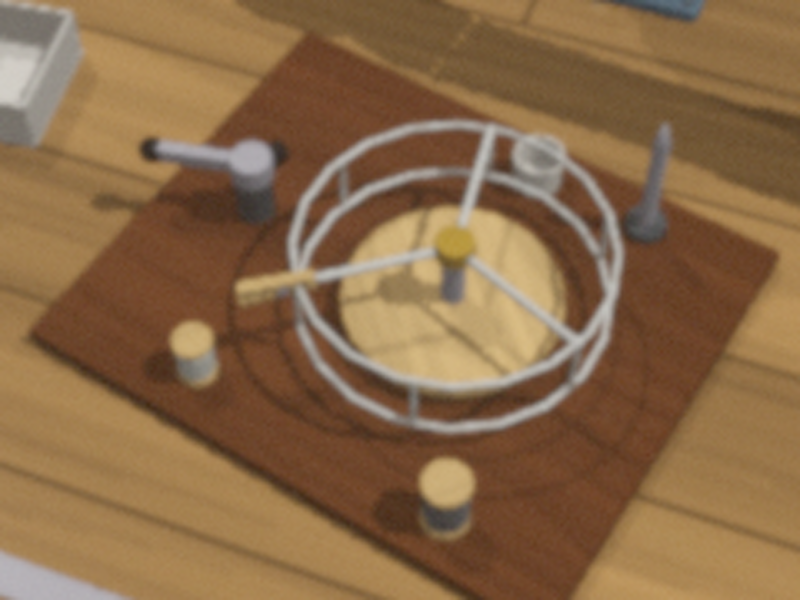

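The crops confirm the layout. Full-image pixels in the top view are hub (308,247.7), peg tip (361.7,211.7), brake boss (378.7,265) and ball (410.7,260.3). In the scene view the gauge tip is at (409.5,198.4).

```bash
cat >> h.py <<'E'
def tri(f1,p1,f2,p2):
    o1,d1=ray(f1,*p1);o2,d2=ray(f2,*p2)
    s=np.linalg.lstsq(np.c_[d1,-d2],o2-o1,rcond=None)[0]
    a,b=o1+s[0]*d1,o2+s[1]*d2; return (a+b)/2,np.linalg.norm(a-b)
ang=lambda v:np.degrees(np.arctan2(v[1],v[0]))
E
python3 - <<'E'
from h import *
np.set_printoptions(precision=4,suppress=True)
t=grab_frame('top');s=grab_frame('scene')
C=lambda u,v:(210+(u-.0)/3,150+v/3); S=lambda u,v:(210+u*.3,160+v*.3)
hub=plane(t,*C(294,293),.114); hs=plane(s,*S(455,242),.114); print('hub',hub,hs)
print('hub tri',tri(t,C(294,293),s,S(455,242)))
tip=plane(t,*C(456,184),.105); print('tip',tip,'r',np.hypot(*(tip-hub)[:2]),ang(tip-hub), plane(s,*S(238,290),.105))
g=plane(s,*S(665,126),.153); gf=plane(s,*S(646,230),.018); gt=plane(t,*C(150,445),.1)
for n,p in(('g',g),('gf',gf),('bob',plane(t,*C(237,99),.073)),('pivot',plane(t,*C(506,345),.088)),('ball',plane(t,*C(602,331),.078)),('ballS',plane(s,*S(151,149),.078)),('pivS',plane(s,*S(251,155),.088)),('spool',plane(t,*C(485,162),.063)),('pot',plane(t,*C(266,464),.053)),):
    print(n,p,'r',np.hypot(*(p-hub)[:2]),ang(p-hub))
print('spokes',[ang(plane(t,*C(*q),.105)-hub) for q in((172,234),(303,432),(456,184))])
E
```

```text
hub [0.5101 0.0043 0.114 ] [0.5162 0.0092 0.114 ]
hub tri (array([0.51  , 0.0058, 0.1047]), np.float64(0.0028786537640417046))
tip [ 0.6105 -0.1359  0.105 ] r 0.17244906514268035 -54.39706597940508 [ 0.61   -0.1303  0.105 ]
g [0.3816 0.132  0.153 ] r 0.18116366691699698 135.1873153126435
gf [0.3789 0.1341 0.018 ] r 0.1845779969830075 135.29710612914653
bob [0.6855 0.0612 0.073 ] r 0.18438758254660606 17.97700538070564
pivot [ 0.4698 -0.185   0.088 ] r 0.19353584117322406 -102.0165135101041
ball [ 0.4847 -0.2719  0.078 ] r 0.277343543936011 -95.25974664995377
ballS [ 0.4889 -0.2661  0.078 ] r 0.27124247847946586 -94.47333698660233
pivS [ 0.473  -0.1818  0.088 ] r 0.18979825885348947 -101.27686784723014
spool [ 0.6355 -0.1653  0.063 ] r 0.21097882424205863 -53.51811196694504
pot [0.3565 0.0262 0.053 ] r 0.15512087102725855 171.9048324268653
spokes [np.float64(65.62850433860596), np.float64(-174.7523831633419), np.float64(-54.39706597940508)]
```

Both views agree on the angles. The stand x axis is at about -12°, with the bobbin at 18°, the gauge at 138° and the peg at -54.5°. I'll push clockwise by about 167.5° in one far-side arc. The fingertip (shut) goes behind the 65.5° spoke, at about 100° and a radius of 75 mm.

```bash
python3 -m creep '[[0,-5,5,0,-0.12],[0,-10,10,0,-0.248],[0,-15,15,0,-0.248],[0,-22.5,23.2,0,-0.248],[0,-22.5,23.2,0,-0.248],[0,-22.5,23.2,0,-0.248],[0,-22.5,23.2,0,-0.248],[0,-22.5,23.2,0,-0.248]]'
python3 -c "
from h import *
s=read_state();print(s['tool_pos'],R.from_rotvec(s['orientation']).as_matrix().round(3))"
```

```text
t: 1.0
tool_pos: [0.3312, 0.3517, 0.2313]
orientation: [2.226, 2.214, -0.001]
wrist_force: [-0.6, 0.4, -0.4]
grip_width: 0.003
[0.33122545 0.3516542  0.23131812] [[ 0.006  1.     0.001]
 [ 1.    -0.006 -0.002]
 [-0.002  0.001 -1.   ]]
```

```bash
python3 -m creep '[[0,-4.2,2.6,0,0.006],[0,-8.4,5.2,0,0.006],[0,-12.6,7.9,0,0.006],[0,-16.8,10.5,0,0.006],[0,-21,13.1,0,0.006],[0,-25,15.7,0,0.006],[0,-27.1,17,0,0.006],[0,-27.1,17,0,0.006]]'
python3 - <<'E'
from h import *
f=cam('wrist','w1.png'); 
s=read_state();print(s['tool_pos'],s['orientation']);print(proj(f,s['tool_pos']))
H=np.array([.5125,.006])
for a in (65.5,-54.5,-174.5): print(a,proj(f,[*(H+.12*np.array([np.cos(np.radians(a)),np.sin(np.radians(a))])),.105]))
print(proj(f,[*H,.114]))
E
```

```text
t: 1.8
tool_pos: [0.5009, 0.0817, 0.2314]
orientation: [2.231, 2.209, -0.0]
wrist_force: [0.1, 0.6, -0.1]
grip_width: 0.001
[0.49971414 0.08424487 0.23117604] [ 2.22915583e+00  2.21358491e+00 -1.72477503e-06]
[323.23645027 320.40359188]
65.5 [365.97537295 314.69979342]
-54.5 [ 79.5013778  341.95199717]
-174.5 [167.29812391  56.49211389]
[201.86053726 253.67223233]
```

View pics/w1.png

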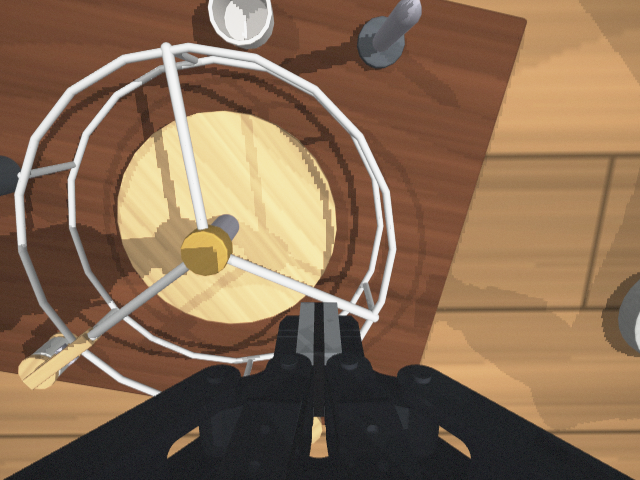

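Wrist view: hub at about (207,251), spoke ends at (375,317) and (166,47), peg at lower left, gauge foot at (381,42), and fingertips at (320,310). I'll check the hub position and the insertion point before going down.

```bash
python3 - <<'E'
from h import *
f=grab_frame('wrist');s=read_state();p=s['tool_pos'];print(p)
h=plane(f,207,251,.114);print(h)
print('below',proj(f,[p[0],p[1],.105]),proj(f,[p[0]+.011,p[1],.105]))
for u,v in((375,317),(166,47)): 
  q=plane(f,u,v,.105);print(q,ang(q-h),np.hypot(*(q-h)[:2]))
g=plane(f,381,42,.02);print('gfoot',g,ang(g-h),np.hypot(*(g-h)[:2]))
E
```

```text
[0.49899658 0.08578499 0.23108378]
[0.50944246 0.01230184 0.114     ]
below [319.81635669 231.01172986] [319.92015263 246.80031   ]
[0.5625091  0.12446509 0.105     ] 64.68024441344102 0.12408328745080634
[ 0.38686295 -0.00326153  0.105     ] -172.76412695072503 0.12356356358270551
gfoot [0.3729444  0.13365316 0.02      ] 138.3618385841175 0.18264135126512146
```

```bash
python3 -m creep '[[0,0,0,4,0],[0,0,0,8,0],[0,0,0,11,0],[0,0,0,13,0],[0,0,0,15,0],[0,0,0,15,0]]'
python3 - <<'E'
from h import *
for i in range(3):
  s=read_state();print(s['tool_pos'],s['wrist_force'])
p=np.array(s['tool_pos'][:2]); H=np.array([.512,.0075]); print(ang(p-H))
# cumulative (tool x = +Y, tool y = +X) offsets from r=75 at 100 deg
for a in range(100,-96,-5):
  q=H+.076*np.array([np.cos(np.radians(a)),np.sin(np.radians(a))]); print(a,((q)*100).round(2)[::-1],end='; ')
E
```

```text
t: 2.5
tool_pos: [0.4964, 0.0868, 0.0791]
orientation: [-2.22, -2.218, 0.006]
wrist_force: [-0.6, 0.1, 0.1]
grip_width: 0.003
[0.49644657 0.08677239 0.07912122] [-0.64202183  0.10942615  0.09269948]
[0.49644657 0.08677239 0.07912122] [-0.64202183  0.10942615  0.09269948]
[0.49644657 0.08677239 0.07912122] [-0.64202183  0.10942615  0.09269948]
101.10056328413992
100 [ 8.23 49.88]; 95 [ 8.32 50.54]; 90 [ 8.35 51.2 ]; 85 [ 8.32 51.86]; 80 [ 8.23 52.52]; 75 [ 8.09 53.17]; 70 [ 7.89 53.8 ]; 65 [ 7.64 54.41]; 60 [ 7.33 55.  ]; 55 [ 6.98 55.56]; 50 [ 6.57 56.09]; 45 [ 6.12 56.57]; 40 [ 5.64 57.02]; 35 [ 5.11 57.43]; 30 [ 4.55 57.78]; 25 [ 3.96 58.09]; 20 [ 3.35 58.34]; 15 [ 2.72 58.54]; 10 [ 2.07 58.68]; 5 [ 1.41 58.77]; 0 [ 0.75 58.8 ]; -5 [ 0.09 58.77]; -10 [-0.57 58.68]; -15 [-1.22 58.54]; -20 [-1.85 58.34]; -25 [-2.46 58.09]; -30 [-3.05 57.78]; -35 [-3.61 57.43]; -40 [-4.14 57.02]; -45 [-4.62 56.57]; -50 [-5.07 56.09]; -55 [-5.48 55.56]; -60 [-5.83 55.  ]; -65 [-6.14 54.41]; -70 [-6.39 53.8 ]; -75 [-6.59 53.17]; -80 [-6.73 52.52]; -85 [-6.82 51.86]; -90 [-6.85 51.2 ]; -95 [-6.82 50.54];
```

```bash
python3 -m creep '[[0,-0.3,0.8,0,0],[0,-0.33,1.5,0,0],[0,-0.36,2.2,0,0],[0,-0.45,2.9,0,0],[0,-0.6,3.5,0,0],[0,-0.8,4.2,0,0],[0,-1.05,4.8,0,0],[0,-1.35,5.4,0,0]]'
```

```text
t: 3.3
tool_pos: [0.5532, 0.0706, 0.0811]
orientation: [-2.226, -2.216, 0.001]
wrist_force: [-1.9, 0.2, -0.0]
grip_width: 0.001
```

```bash
python3 -m creep '[[0,-0.3,0.5,0,0],[0,-0.7,1.0,0,0],[0,-1.15,1.5,0,0],[0,-1.6,1.9,0,0],[0,-2.1,2.3,0,0],[0,-2.7,2.65,0,0],[0,-3.3,2.95,0,0],[0,-3.9,3.2,0,0]]'
```

```text
t: 4.1
tool_pos: [0.5853, 0.0312, 0.0814]
orientation: [2.227, 2.216, 0.0]
wrist_force: [-1.1, 0.8, 0.4]
grip_width: -0.003
```

```bash
python3 -m creep '[[0,-0.55,0.15,0,0],[0,-1.2,0.3,0,0],[0,-1.85,0.4,0,0],[0,-2.5,0.4,0,0],[0,-3.15,0.4,0,0],[0,-3.8,0.3,0,0],[0,-4.45,0.15,0,0],[0,-5.1,-0.05,0,0]]'
```

```text
t: 4.9
tool_pos: [0.5842, -0.0198, 0.0814]
orientation: [2.226, 2.216, 0.0]
wrist_force: [-0.5, 2.3, 1.1]
grip_width: -0.001
```

```bash
python3 -m creep '[[0,-0.6,-0.25,0,0],[0,-1.2,-0.55,0,0],[0,-1.75,-0.9,0,0],[0,-2.3,-1.3,0,0],[0,-2.75,-1.8,0,0],[0,-3.2,-2.25,0,0],[0,-3.6,-2.8,0,0],[0,-4.0,-3.35,0,0]]'
python3 - <<'E'
from h import *
f=cam('top','t2.png'); a=cv2.imread('pics/t2.png')[150:350,210:440]
cv2.imwrite('pics/t2c.png',cv2.resize(a,(690,600),interpolation=cv2.INTER_CUBIC))
E
```

```text
t: 5.7
tool_pos: [0.5502, -0.0594, 0.0814]
orientation: [2.226, 2.216, 0.0]
wrist_force: [0.5, 1.2, -0.2]
grip_width: 0.004
```

View pics/t2c.png

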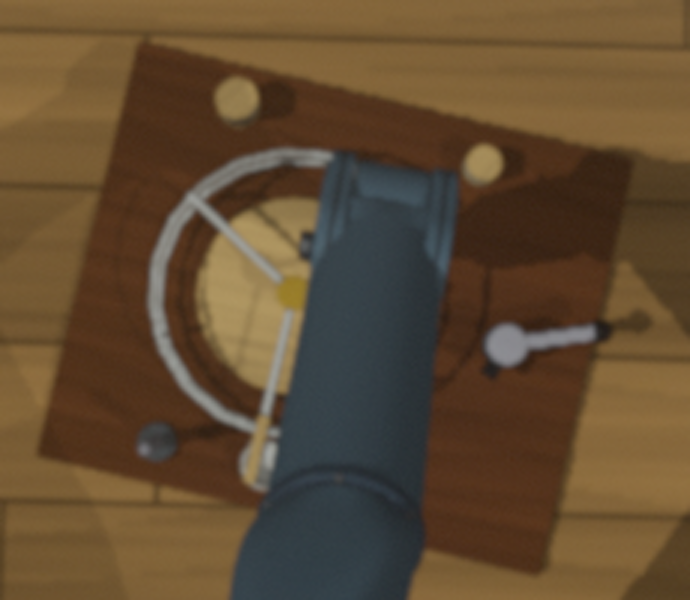

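The top crop shows the peg now toward the pot, its tip at (252,482), with the hub at (293,293). The lever, spool and pot are unmoved. The peg is at about 167°, so roughly 29° remain. I'll push 24° and measure again.

```bash
python3 -m creep '[[0,-0.3,-0.6,0,0],[0,-0.55,-1.2,0,0],[0,-0.75,-1.8,0,0],[0,-0.9,-2.4,0,0],[0,-0.95,-2.9,0,0],[0,-0.95,-2.9,0,0]]'
python3 - <<'E'
from h import *
f=cam('top','t3.png'); a=cv2.imread('pics/t3.png')[150:350,210:440]
g=cam('wrist','w3.png'); b=cv2.imread('pics/w3.png')
c=np.zeros((480,800,3),np.uint8); c[:400,:340]=cv2.resize(a[:,:170],(340,400),interpolation=cv2.INTER_CUBIC); c[:345,340:]=cv2.resize(b,(460,345))
cv2.imwrite('pics/c3.png',c)
E
```

```text
t: 6.35
tool_pos: [0.5202, -0.0688, 0.0812]
orientation: [-2.227, -2.215, 0.002]
wrist_force: [0.0, 0.5, -0.3]
grip_width: 0.002
```

View pics/c3.png

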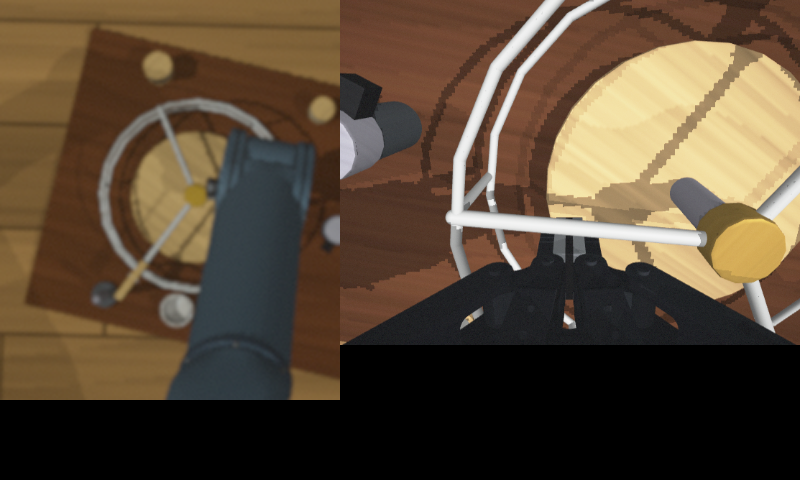

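The top part (left) shows the peg tip near (120,298) in the composite, close to the gauge at (103,294). In the wrist part the fingertip is behind the spoke that ends at (455,217). I'll measure the spoke angles with circular profiles.

```bash
cat >> h.py <<'E'
def spokes(f,H,radii,rng,z=.105,step=.1):
    im=cv2.cvtColor(f['pixels'],cv2.COLOR_RGB2HSV).astype(np.float32); w=im[...,2]*(1-im[...,1]/255)
    A=np.arange(*rng,step); tot=0
    for r in radii:
        P=np.array([proj(f,[H[0]+r*np.cos(np.radians(a)),H[1]+r*np.sin(np.radians(a)),z]) for a in A],np.float32)
        tot=tot+cv2.remap(w,P[:,:1],P[:,1:],cv2.INTER_LINEAR)[:,0]
    s=cv2.GaussianBlur(tot[:,None]/len(radii),(1,0),0,sigmaY=1.0/step) if 0 else tot/len(radii)
    k=s>(s.max()+np.median(s))/2; i=s.argmax(); lo=hi=i
    while lo>0 and k[lo-1]: lo-=1
    while hi<len(s)-1 and k[hi+1]: hi+=1
    ww=s[lo:hi+1]-np.median(s); return (A[lo:hi+1]*ww).sum()/ww.sum(), A[hi]-A[lo], s.max(),np.median(s)
E
python3 - <<'E'
from h import *
f=grab_frame('top'); H=[.5101,.0043]
def hubfind(f):
    im=cv2.cvtColor(f['pixels'],cv2.COLOR_RGB2HSV)
    m=cv2.inRange(im,(18,170,90),(32,255,255)); u,v=proj(f,[.5101,.0043,.114]).astype(int)
    k=np.zeros_like(m);k[v-9:v+10,u-9:u+10]=255
    M=cv2.moments(m&k,True); return M['m00'],plane(f,M['m10']/max(M['m00'],1),M['m01']/max(M['m00'],1),.114)
print(hubfind(f))
R1=np.arange(.05,.105,.005)
print('peg spoke',spokes(f,H,R1[:],(120,160)),'other',spokes(f,H,R1,(0,50)))
# initial image
f0=dict(f);f0['pixels']=cv2.cvtColor(cv2.imread('pics/top0.png'),cv2.COLOR_BGR2RGB)
print(hubfind(f0));print([spokes(f0,H,R1,q)[:2] for q in((40,90),(-75,-35),(-195,-155))])
s=grab_frame('scene')
print('scene',[spokes(s,[.5162,.0092],np.arange(.05,.1,.005),q) for q in((125,160),(5,40))])
E
```

```text
(69.0, array([0.51170283, 0.00545376, 0.114     ]))
peg spoke (np.float64(142.70140092238012), np.float64(6.399999999999636), np.float32(141.92735), np.float32(70.10928)) other (np.float64(25.18470606276939), np.float64(6.199999999999999), np.float32(133.27632), np.float32(66.91324))
(73.0, array([0.511601 , 0.0054624, 0.114    ]))
[(np.float64(65.63944859137122), np.float64(6.3000000000000895)), (np.float64(-52.80089363461202), np.float64(6.599999999999625)), (np.float64(-175.3902527591416), np.float64(6.199999999999648))]
scene [(np.float64(147.31049945002934), np.float64(8.7999999999995), np.float32(184.04785), np.float32(85.982346)), (np.float64(24.351016509864653), np.float64(5.699999999999978), np.float32(166.54364), np.float32(117.54355))]
```

```bash
cat > m.py <<'E'
from h import *
from scipy.optimize import least_squares
R1=np.arange(.05,.105,.005)
f=grab_frame('top')
f0=dict(f);f0['pixels']=cv2.cvtColor(cv2.imread('pics/top0.png'),cv2.COLOR_BGR2RGB)
def res(H): 
    a=[spokes(f0,H,R1,q)[0] for q in((45,85),(-75,-35),(-195,-155))]
    return [a[0]-a[1]-120,a[1]-a[2]-120]
H=least_squares(res,[.5116,.0055],diff_step=.002,x_scale=.01).x if 1 else 0
for h in(H,[.5116,.0055]):
    b=np.array([[.6855,.0612],[.4698,-.185]])-h
    print(np.round(h,4),res(h),'stand',ang(b[0])-30,ang(b[1])+90,'peg',spokes(f,h,R1,(118,158))[0],'other-120..',spokes(f,h,R1,(0,45))[0]+120)
E
python3 m.py; python3 - <<'E'
from h import *
s=grab_frame('scene'); c=s['pixels'][170:260,330:430,::-1]; cv2.imwrite('pics/s4.png',cv2.resize(c,None,fx=6,fy=6,interpolation=cv2.INTER_CUBIC))
E
```

```text
[0.5112 0.0061] [np.float64(-0.002826723130212372), np.float64(-0.015619160140630584)] stand -12.460926439218852 -12.22031598820459 peg 144.2365224679977 other-120.. 144.25907317078148
[0.5116 0.0055] [np.float64(0.41292813845677756), np.float64(0.47452821940979106)] stand -12.23978842970082 -12.37585787967123 peg 144.0417514216207 other-120.. 144.82946249218372
```

View pics/s4.png

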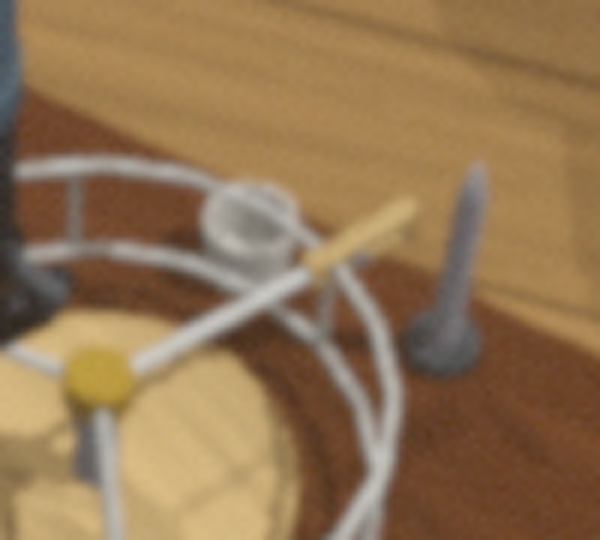

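Scene crop: the peg points just short (the pot side) of the gauge, whose tip is at (475,165). Both spoke measurements give the peg at 144.24°, and the gauge is at about 137.7°, so about 6.5° (8.6 mm) remain. I'll push most of that and then re-measure.

```bash
python3 -m creep '[[0,0,-0.3,0,0],[0,0,-0.6,0,0],[0,0,-0.7,0,0],[0,0,-0.7,0,0]]'; python3 m.py | head -1
```

```text
t: 7.05
tool_pos: [0.5143, -0.0683, 0.0814]
orientation: [-2.227, -2.216, -0.0]
wrist_force: [1.1, 0.1, -0.1]
grip_width: -0.0
[0.5112 0.0061] [np.float64(-0.002826723130212372), np.float64(-0.015619160140630584)] stand -12.460926439218852 -12.22031598820459 peg 139.46825141877372 other-120.. 139.536904151426
```

```bash
python3 - <<'E'
from h import *
from scipy.optimize import least_squares
s=grab_frame('scene'); R1=np.arange(.045,.1,.005)
fn=lambda h:[spokes(s,h,R1,(122,158))[0]-139.5, spokes(s,h,R1,(5,35))[0]-19.5]
H=least_squares(fn,[.514,.008],diff_step=.002,x_scale=.01).x; print(H,fn(H))
im=cv2.cvtColor(s['pixels'],cv2.COLOR_RGB2HSV)
# gauge shaft centreline by dark-grey (low saturation) rows
for v in range(196,228,3):
    row=im[v,392:420].astype(int); k=np.where(row[:,1]<90)[0]+392; print(v,k.min() if len(k) else 0,k.max() if len(k) else 0,end=' | ')
print()
for u,v,z in((409.2,197.3,.153),(403.8,227.5,.02)):
    g=plane(s,u,v,z)[:2]-H; print(g,ang(g),np.hypot(*g))
b=[plane(s,210+447*.3,160+482*.3,.073)[:2]-H,plane(s,210+251*.3,160+157*.3,.088)[:2]-H]
print('bob',ang(b[0]),np.hypot(*b[0]),'piv',ang(b[1]),np.hypot(*b[1]))
E
```

```text
[0.51227522 0.00773738] [np.float64(-0.008261745926859021), np.float64(-0.0006122786897684307)]
196 0 0 | 199 407 410 | 202 406 411 | 205 406 410 | 208 405 410 | 211 404 409 | 214 392 408 | 217 403 408 | 220 392 407 | 223 392 408 | 226 392 409 | 
[-0.13207355  0.1230915 ] 137.01603267281683 0.1805406941515339
[-0.13692591  0.12516403] 137.56955310088367 0.18551210363671986
bob 18.14481325915058 0.1872525749023806 piv -101.1953949596523 0.1923628749697087
```

```bash
python3 -m creep '[[0,0,-0.13,0,0],[0,0,-0.25,0,0],[0,0,-0.25,0,0]]'; python3 m.py | head -1
```

```text
t: 7.45
tool_pos: [0.5119, -0.0684, 0.0813]
orientation: [2.227, 2.216, 0.0]
wrist_force: [1.5, 0.2, 0.1]
grip_width: 0.002
[0.5112 0.0061] [np.float64(-0.002826723130212372), np.float64(-0.015619160140630584)] stand -12.460926439218852 -12.22031598820459 peg 137.49390540239057 other-120.. 137.63616659533434
```

The peg is at about 137.55° and the gauge at about 137.6°. I'll back off, lift clear and move above the far side of the brake lever.

```bash
python3 -m creep '[[0,0,1,0,0],[0,0,2,0,0],[0,0,2,-4,0],[0,0,2,-8,0],[0,0,2,-12,0],[0,0,2,-12,0]]'; python3 -m creep '[[0,-4,0,0,0],[0,-8,0,0,0],[0,-12,0,0,0],[0,-15,-0.3,0,0],[0,-16.7,-0.6,0,0],[0,-16.7,-0.6,0,0]]'; python3 - <<'E'
from h import *
exec(open('m.py').read())
w=cam('wrist','w5.png');p=read_state()['tool_pos'];print(p, 'under',proj(w,[p[0],p[1],.078]))
cv2.imwrite('pics/t5.png',cv2.cvtColor(f['pixels'],cv2.COLOR_RGB2BGR))
for q in([.4715,-.1835,.088],[.4865,-.269,.078]):print(proj(w,q))
E
```

```text
t: 8.1
tool_pos: [0.5362, -0.0691, 0.2066]
orientation: [2.222, 2.211, 0.01]
wrist_force: [0.6, -0.8, 0.9]
grip_width: 0.001
t: 8.7
tool_pos: [0.5242, -0.239, 0.2008]
orientation: [2.232, 2.21, -0.003]
wrist_force: [-0.4, -0.2, -0.5]
grip_width: 0.002
[0.5112 0.0061] [np.float64(-0.002826723130212372), np.float64(-0.015619160140630584)] stand -12.460926439218852 -12.22031598820459 peg 137.4948602021476 other-120.. 137.59747828260112
[0.5116 0.0055] [np.float64(0.41292813845677756), np.float64(0.47452821940979106)] stand -12.23978842970082 -12.37585787967123 peg 137.35428719536398 other-120.. 138.1017014318086
[ 0.52536608 -0.23483333  0.20072564] under [320.05947453 234.39362853]
[405.83906856 151.43675388]
[265.3274778  175.38123258]
```

View pics/w5.png

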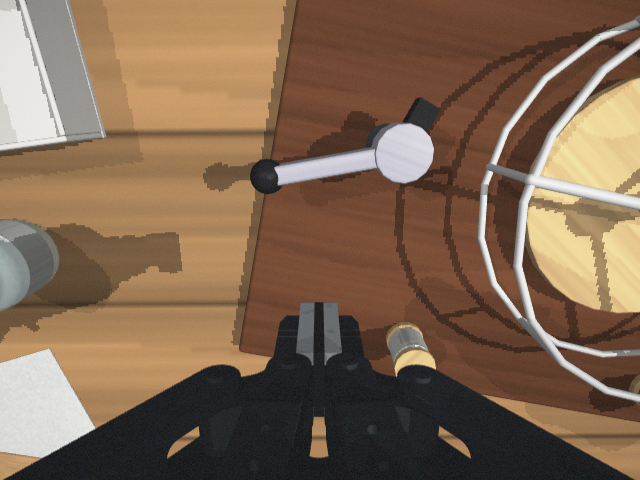

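The wrist view matches prediction: ball at (265,176), boss at (404,153), and a free gap below the finger at (320,234). I'll go down and compute the arc.

```bash
python3 -m creep '[[0,0,0,4,0],[0,0,0,8,0],[0,0,0,11,0],[0,0,0,13,0],[0,0,0,14.4,0],[0,0,0,14.4,0]]'; python3 - <<'E'
from h import *
P=np.array([.4715,-.1835])
for th in list(range(-80,-155,-6)):
    t=np.radians(th);u=np.array([np.cos(t),np.sin(t)]);n=np.array([-u[1],u[0]])
    d=.006+.011*abs(n[0])+.0145*abs(n[1]); q=P+.064*u+d*n; print(th,(q[::-1]*100).round(2),end='; ')
s=read_state();print(s['tool_pos'],s['joint_positions'])
E
```

```text
t: 9.4
tool_pos: [0.5245, -0.2335, 0.0556]
orientation: [-2.222, -2.216, 0.001]
wrist_force: [-0.4, -0.3, -0.0]
grip_width: -0.001
-80 [-24.32  50.17]; -86 [-24.61  49.39]; -92 [-24.81  48.68]; -98 [-24.95  48.13]; -104 [-25.05  47.56]; -110 [-25.09  46.96]; -116 [-25.08  46.34]; -122 [-25.    45.71]; -128 [-24.85  45.07]; -134 [-24.62  44.43]; -140 [-24.32  43.8 ]; -146 [-23.93  43.2 ]; -152 [-23.47  42.62]; [ 0.52450433 -0.23353915  0.05562333] [ 0.19704273  0.66268833  0.19318348  1.85602742 -0.19899993  0.64478593
  2.07820421]
```

```bash
python3 -m creep '[[0,-0.5,-1,0,0],[0,-0.9,-1.9,0,0],[0,-1.1,-2.5,0,0],[0,-1.2,-3.1,0,0],[0,-1.4,-3.8,0,0],[0,-1.55,-4.4,0,0],[0,-1.65,-4.95,0,0],[0,-1.7,-5.55,0,0]]'
```

```text
t: 10.2
tool_pos: [0.4693, -0.2522, 0.0574]
orientation: [2.226, 2.216, 0.0]
wrist_force: [1.3, 0.7, 0.4]
grip_width: 0.002
```

```bash
python3 -m creep '[[0,0.05,-0.6,0,0],[0,0.15,-1.25,0,0],[0,0.3,-1.9,0,0],[0,0.5,-2.5,0,0],[0,0.8,-3.15,0,0],[0,1.0,-3.4,0,0],[0,1.0,-3.4,0,0]]'; python3 - <<'E'
from h import *
w=cam('wrist','w6.png'); s=read_state();print(s['tool_pos'],s['wrist_force'])
E
```

```text
t: 10.9
tool_pos: [0.4353, -0.2423, 0.0574]
orientation: [2.227, 2.216, -0.001]
wrist_force: [0.3, -1.7, -0.4]
grip_width: -0.002
[ 0.43526652 -0.24226493  0.05733249] [-0.57659065 -1.24081898  0.6867467 ]
```

View pics/w6.png

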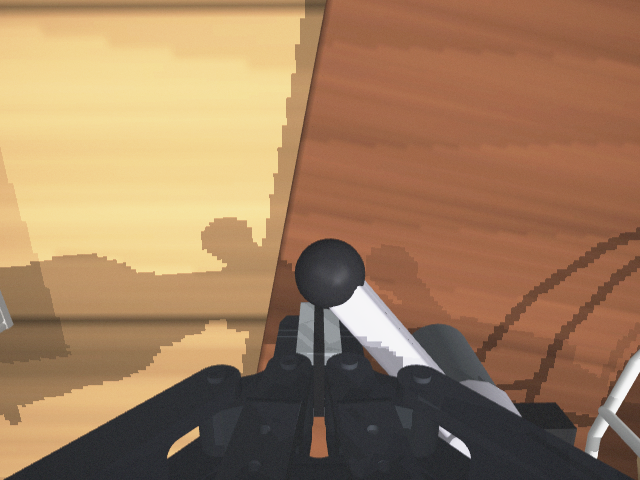

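Ball at (330,273) in the wrist view, with the fingertip on the bar behind it. The lever isn't at the stop yet, since the force is only about 1.5 N. I'll continue along the tangent.

```bash
python3 -m creep '[[0,0.4,-0.4,0,0],[0,0.8,-0.7,0,0],[0,1.2,-1.0,0,0],[0,1.2,-1.0,0,0]]'; python3 - <<'E'
from h import *
w=grab_frame('wrist'); s=read_state();print(s['tool_pos'],s['wrist_force'])
im=w['pixels'].astype(int); m=(im.max(2)<45).astype(np.uint8)*255; m[300:]=0
n,l,st,c=cv2.connectedComponentsWithStats(m)
for i in range(1,n):
  if st[i,4]>800: b=plane(w,*c[i],.078); print(st[i],c[i],b,ang(b[:2]-[.4715,-.1835]),np.hypot(*(b[:2]-[.4715,-.1835])))
E
```

```text
t: 11.35
tool_pos: [0.4349, -0.2413, 0.06]
orientation: [2.212, 2.191, 0.003]
wrist_force: [18.3, -28.5, -18.6]
grip_width: 0.002
[ 0.43481205 -0.24125027  0.05997003] [ 18.00218716 -28.35309704 -17.85661635]
```

The force jumped to about 34 N with no motion, so the lever is hard against its stop. I'll back off and lift.

```bash
python3 -m creep '[[0,-0.6,0.5,0,0],[0,-1.2,1.0,0,0],[0,-2,1.7,0,0],[0,-3,2.6,0,0],[0,-3,2.6,0,0]]'; python3 -m creep '[[0,0,0,-4,0],[0,0,0,-8,0],[0,0,0,-12,0],[0,0,0,-15,0],[0,0,0,-15,0]]';  python3 -m creep '[[0,-4,0,0,0],[0,-8,0,0,0],[0,-12,0,0,0],[0,-12,0,0,0]]'; python3 m.py|head -1; python3 - <<'E'
from h import *
f=cam('top','t7.png');a=cv2.imread('pics/t7.png')[150:350,210:440]
cv2.imwrite('pics/t7c.png',cv2.resize(a,(690,600),interpolation=cv2.INTER_CUBIC))
E
```

```text
t: 11.9
tool_pos: [0.4522, -0.2608, 0.0571]
orientation: [2.227, 2.216, 0.0]
wrist_force: [0.2, 0.1, 0.1]
grip_width: 0.002
t: 12.4
tool_pos: [0.4532, -0.2604, 0.2109]
orientation: [2.223, 2.213, 0.004]
wrist_force: [0.2, -0.6, 0.6]
grip_width: -0.001
t: 12.8
tool_pos: [0.4481, -0.3851, 0.2061]
orientation: [-2.234, -2.209, 0.005]
wrist_force: [-0.7, -0.8, 0.0]
grip_width: -0.0
[0.5112 0.0061] [np.float64(-0.002826723130212372), np.float64(-0.015619160140630584)] stand -12.460926439218852 -12.22031598820459 peg 137.33239205701307 other-120.. 137.49498519899979
```

View pics/t7c.png

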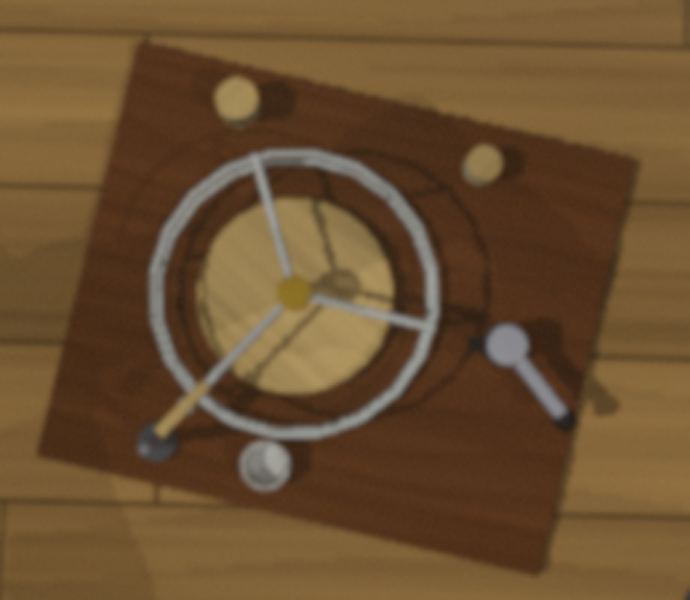

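Final top view: the peg points at the gauge at (157,441), the lever ball is at (565,420), and spool, pot and bobbin are unmoved. I'll compare the lever angle at the stop with its angle now, and re-measure the frame.

```bash
python3 - <<'E'
from h import *
t=grab_frame('top');s=grab_frame('scene'); C=lambda u,v:(210+u/3,150+v/3)
P=plane(t,*C(507,345),.088)
for q in((602,331),(565,421)): b=plane(t,*C(*q),.078); print(b,ang(b-P),np.hypot(*(b-P)[:2]))
def bc(img):
    m=(img.max(2)<50).astype(np.uint8); return m
o=cv2.imread('pics/scene0.png')
ns=s['pixels'][:,:,::-1]; cv2.imwrite('pics/s8.png',ns)
c=ns[170:260,235:430]; cv2.imwrite('pics/s8c.png',cv2.resize(c,(780,360),interpolation=cv2.INTER_CUBIC))
E
```

```text
[ 0.48467399 -0.27186893  0.078     ] -80.20557463799187 0.08726366650174237
[ 0.40351755 -0.24023974  0.078     ] -140.65498513261147 0.08574689110514923
```

View pics/s8c.png

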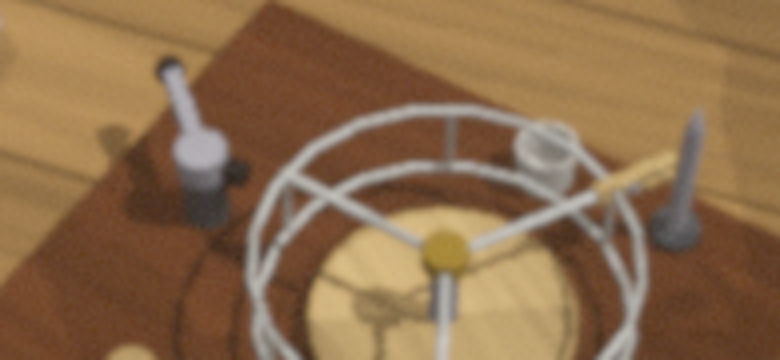

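```bash
python3 -c "
from workcell import *
print(job_done())"
```

```text
the job is handed in; nothing more can be done
None
```

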